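# Release a flask from a ratchet clamp

## Robot

A 6-joint arm with a two-finger parallel gripper is mounted at the origin on a cart in front of the work surface, level with it; the furniture and walls round the work are solid. World frame = base frame: x ahead of the robot, y to its left, z up, the work surface at z = 0. Lengths are in mm, angles in rad, forces in N, time in s.
With the tool pointing down it reaches from about 250 to 725 mm from the base axis. Payload 4 kg.
Tool frame: the origin (TCP) lies at the very end of the fingers, on their centre line; the grasp point (between the pads) lies 19 mm behind it; z points along the fingers, y is the line along which they close (so a half turn about z gives the same grasp; the last joint's range is limited). The gripper opens to 85 mm and grips with 20 to 120 N. Pads are 22 mm wide; open, the fingers measure 114 mm over their backs; the gripper's body (76 mm by 85 mm) begins 54 mm behind the grasp point. The pads swing forward as they close: fully open they stand 13 mm farther back than shut.
Start: joints at [1.301, 0.241, 0.005, 1.335, 0, 1.571], TCP at [133.267, 481.912, 231.306] pointing down, gripper open.
Joint ranges: [-2.72, 2.72], [-1.05, 1.87], [-1.09, 1.28], [-1.99, 2.15], [-1.42, 1.44], [-3.14, 3.14]. Speed limits (rad/s): [2.79, 2.79, 3.14, 3.14, 3.14, 3.14].

## Interface

Orientations are given as a unit quaternion [w, x, y, z].
In Python, from plant import ctrl gives the robot as it stands.
- The arm moves only by the tool move_arm, never from a script. Its argument "deltas" is a list that holds one entry, the list of rows, each a list of 7 numbers: the turn, a rotation vector about the world's x, y, z in rad, then the shift along the world's x, y, z in m, then the opening, from -1 (shut) to 1 (fully open). In form: [[[rx, ry, rz, x, y, z, grip], ...]]. A call has 1 to 5 rows; each row shifts and turns the commanded pose from where the row before left it; what a row does not reach is not made up. A row lasts 1/12 s, in which the tool goes at most 41.7 mm and 7.16 degrees, less where a joint would pass 70% of its speed; a pose out of reach is approached as far as the arm can. A call with a gripper value outside its range is refused whole. The fingers move at their own pace and stop on an object; the grip force is fixed at half the most. Time passes only in rows, so rows that do not move let the fingers close. It gives the time, the measured TCP pose, the force, the opening and the grip force at its end, in the units of the state.
- ctrl.get_state(): the state, without advancing time (a new reading comes with each control period).
- ctrl.read_camera(name): name is "scene" or "top"; returns the picture (480x640x3 uint8, blue, green, red); there is no depth.
- ctrl.get_calibration(name): a dict with "camera_matrix" (3x3 intrinsics, pixels), "rvec" (rotation vector, rad) and "tvec" (3), from world to camera coordinates, as OpenCV has them. Camera axes: x right, y down, z forward; pixel columns grow to the right and rows downward; lengths in mm; the calibration is good to about 2 mm. A picture is of the moment at which its call begins. get_calibration takes no time and is no camera call.
- ctrl.finish_job(): hands the job in; it is judged then, once.
The state is a dict: "t": time; "joint_pos": joint angles; "qvel": joint speeds; "effort": joint torques, N m; "tcp_pos": TCP position; "ee_rot": TCP orientation; "contact_force": force on the tool from outside, world axes, zero at the start; "wrist_torque": the same for the moment, N m; "finger_gap": opening from 0.0 (shut) to 1.0 (fully open); "finger_force": force on a finger pad.
Only numpy, scipy, OpenCV 4.12 (cv2) and the standard library are available. Lean on these libraries where they do the work, as an engineer would, in place of code of your own. Each camera call takes 0.05 s, during which the arm holds its last target. There are 200 camera calls.

## Task

The brass flask is held in the ratchet clamp. Lift the pawl out of the teeth and throw it right back so that it rests on its stop, then crank the wheel backward (counterclockwise from above) all the way to draw the jaw off the flask, and lift the flask out, keeping it upright, and stand it gently in the middle of the round cork mat. Leave the pawl back and the jaw open, and do not disturb the things lying round about.

Things in the scene. Friction and masses are not known exactly. Their poses are not given: they have to be found in the camera images.
- clamp: grey bench clamp, fixed to the worktop; base plate 150 (x) x 400 (y) x 14 mm. Origin: centre of its underside. Along its y axis from +y to -y: fixed jaw, flask, sliding jaw, ratchet wheel, pawl bracket. The wheel axle is upright at clamp y = -50 mm, x = 0; the flask sits at clamp x = 0, y = +130 mm on the base plate. A lip of the sliding jaw overhangs the flask's foot by 7 mm, so the flask cannot be lifted until that jaw is drawn back
- pawl_ball (a point): centre of the black ball knob, 24 mm across, on the dark steel pawl; 102 mm above the worktop with the pawl down. The ball stands on a thin 8 mm stalk over the nose of the pawl. Seen along clamp x, the ball is 60 mm from the pivot along the pawl arm and 28 mm above the arm. Best pinched with the fingers on the clamp's +x and -x sides of it, so that the arm (12 mm thick) turns between the fingers
- pawl_pivot (a point): centre of the pawl's level pivot pin, 74 mm above the worktop; the pin's axis is the clamp's x axis. The ball moves round it in an upright plane, up and over towards the clamp's -y end, at 66 mm radius
- pawl (a joint): pawl angle, rad: 0 = down in the teeth (arm level, pointing to clamp +y), 1.92 = thrown back on its stop, 110 degrees on. Loose hinge: its weight drops it into the teeth below about 1.4 and on to its stop beyond about 1.6
- wheel (a joint): ratchet wheel angle, rad: about 0 = clamped, grows as the wheel turns backward (counterclockwise seen from above), stop at 1.75. Stiff enough to stay where left (about 3 N at the knob). With the pawl in the teeth it goes back only to about 0.06 rad. The jaw is drawn back 18 mm per rad
- crank_knob (a point): the upright black crank knob on the wheel's crank arm, 47 mm tall and about 22 mm across, turning freely on its pin; the point is on its axis, 107 mm above the worktop (knob from 80 to 127 mm). It moves on a level circle of 75 mm radius about point wheel_axis, from 110 degrees (clamped; measured from clamp +x towards clamp +y) to 210 degrees (fully back)
- wheel_axis (a point): point on the upright wheel axle at the height of the knob's point, 107 mm above the worktop
- flask_mid (a point): the brass flask, loose, about 0.45 kg: foot 80 (x) x 70 (y) x 18 mm, body 74 x 52 mm up to 52 mm, on top a lug 14 mm thick (x), 44 mm long (y), from 52 to 86 mm above the underside. The point is on its upright centre line, half-way up: 43 mm above the underside, 43 mm below the top of the lug. Axes are those of the clamp at the start
- mat: round cork mat, 180 mm across, 8 mm thick, fixed to the worktop; origin at the centre of its underside
- green_bottle: green bottle, 36 mm across, 90 mm tall, bystander; origin at the centre of its underside
- brown_box: brown carton 50 x 55 x 58 mm, bystander; origin at the centre of its underside
- carton: flat kraft carton 130 x 86 x 42 mm, bystander; origin at the centre of its underside
Not all that is in view belongs to the job. Of the things that look like the part that bears flask_mid, the largest one is meant.

How it is judged:
By the outcome, as a careful person would: the job done as asked, in the order asked, and still so for the second after the job is handed in, with the robot touching nothing.
It also fails if it takes over 64 s, if anything falls off the work surface, if the arm or the gripper's body presses on something with over 40 N, if the wrist force passes 120 N, or if a joint passes its speed limit or range.

## Working session

There is one attempt and no reset: what is moved stays moved. The work goes in short steps, Python scripts to look and compute and a tool call to move; the robot and the scene stay as the last step left them, time stands still between calls to the robot, and variables do not carry over. Pictures are saved under pics/ and viewed, at most 11 in all, crops included, and the job is handed in when it is done.

Besides the shell and the picture viewer there is one more tool, called by a JSON object that holds its "op" and its "data", one argument or row to a line. move_arm: Moves the arm, as the interface text tells. Its arguments: {"type":"object","properties":{"deltas":{"type":"array"}},"required":["deltas"]}

```bash
mkdir -p pics; ls
python3 - <<'E'
from plant import ctrl
import cv2,json
for n in("scene","top"):
    cv2.imwrite(f"pics/{n}0.png",ctrl.read_camera(n)); c=ctrl.get_calibration(n); print(n,c)
print(ctrl.get_state())
E
```

```text
pics
scene {'camera_matrix': array([[491.21219764,   0.        , 324.46487135],
       [  0.        , 491.21219764, 233.32340888],
       [  0.        ,   0.        ,   1.        ]]), 'rvec': array([ 0.62765479, -2.46053556,  1.38975596]), 'tvec': array([451.45671026, 228.44436821, 966.70307471])}
top {'camera_matrix': array([[566.24127181,   0.        , 315.5852794 ],
       [  0.        , 566.24127181, 241.59642903],
       [  0.        ,   0.        ,   1.        ]]), 'rvec': array([ 1.85142672, -2.08816215,  0.49781524]), 'tvec': array([  26.00454193,  517.41680346, 1587.84412342])}
{'t': 0.1, 'joint_pos': array([1.30097545e+00, 2.41333504e-01, 3.83041020e-03, 1.33520670e+00,
       6.16524068e-06, 1.57080951e+00]), 'qvel': array([-0.00141655, -0.00075693,  0.00345024, -0.00017666, -0.00013178,
        0.00057203]), 'effort': array([ 2.92575323e-04, -3.73138547e+01,  2.53010201e+01,  1.08524953e-02,
        5.02499324e-05,  4.97957643e-06]), 'tcp_pos': array([133.12235831, 481.34852627, 230.49316024]), 'ee_rot': array([-1.31730220e-04,  1.34508038e-01,  9.90912041e-01, -9.47624139e-04]), 'contact_force': array([0.87847467, 0.12758535, 0.26968246]), 'wrist_torque': array([ 0.03941213, -0.00199914, -0.02464199]), 'finger_force': 0.0, 'finger_gap': 0.9975556262450684}
```

View pics/scene0.png

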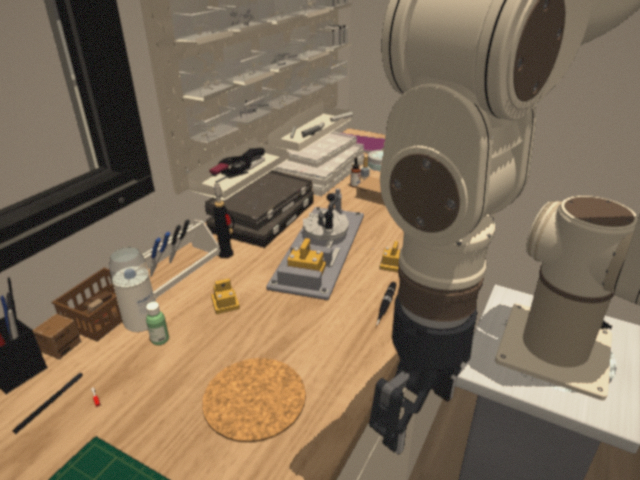

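View pics/top0.png

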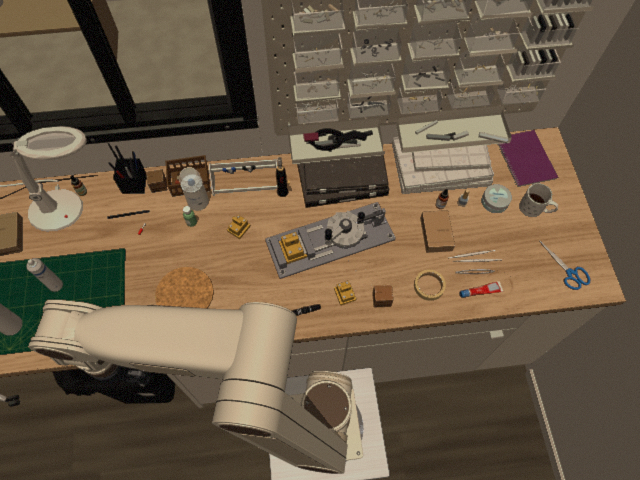

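The clamp runs from about (275,260) to (390,220) in the top view. The flask is at (292,248), the wheel hub at (348,230) and the mat at (185,292). In the scene view the flask is at (306,258), the wheel at (325,228) and the mat at (254,397). I'll enlarge both clamp areas next.

```bash
cat > h.py <<'E'
import numpy as np,cv2
from plant import ctrl
def cam(n):
    c=ctrl.get_calibration(n); K=c["camera_matrix"]; R=cv2.Rodrigues(c["rvec"])[0]; t=c["tvec"].ravel()
    return K,R,t,c["rvec"]
def ray(n,uv):
    K,R,t,_=cam(n); d=R.T@np.linalg.solve(K,[uv[0],uv[1],1.]); return -R.T@t,d/np.linalg.norm(d)
def onplane(n,uv,z):
    o,d=ray(n,uv); return o+d*(z-o[2])/d[2]
def tri(a,b):
    o1,d1=ray("top",a); o2,d2=ray("scene",b)
    s=np.linalg.lstsq(np.c_[d1,-d2],o2-o1,rcond=None)[0]; p,q=o1+d1*s[0],o2+d2*s[1]
    return (p+q)/2,np.linalg.norm(p-q)
def proj(n,P):
    K,R,t,r=cam(n); return cv2.projectPoints(np.float64(P).reshape(-1,1,3),r,t,K,None)[0].reshape(-1,2)
def crop(src,dst,x0,y0,w,h,k):
    cv2.imwrite(dst,cv2.resize(cv2.imread(src)[y0:y0+h,x0:x0+w],None,fx=k,fy=k,interpolation=cv2.INTER_CUBIC))
E
python3 - <<'E'
from h import *
crop("pics/top0.png","pics/topc.png",260,190,140,95,5.7)
crop("pics/scene0.png","pics/scenec.png",262,180,110,120,5)
E
```

```text
(no output)
```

View pics/topc.png

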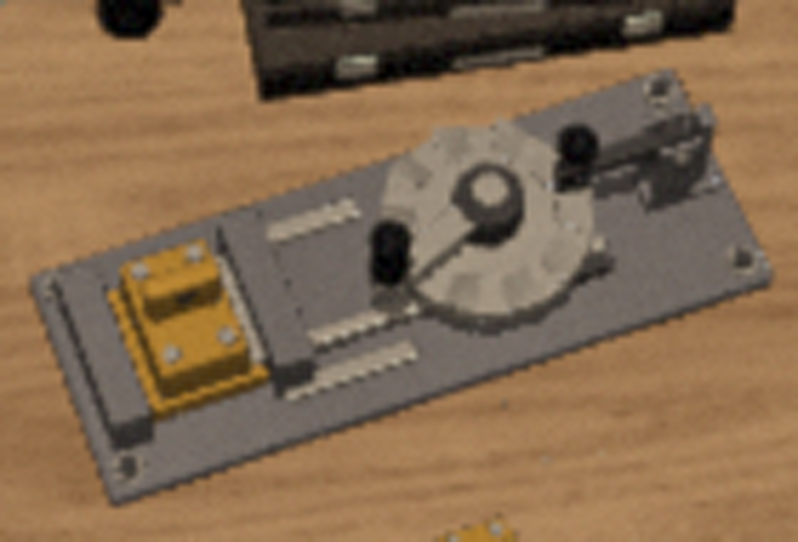

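View pics/scenec.png

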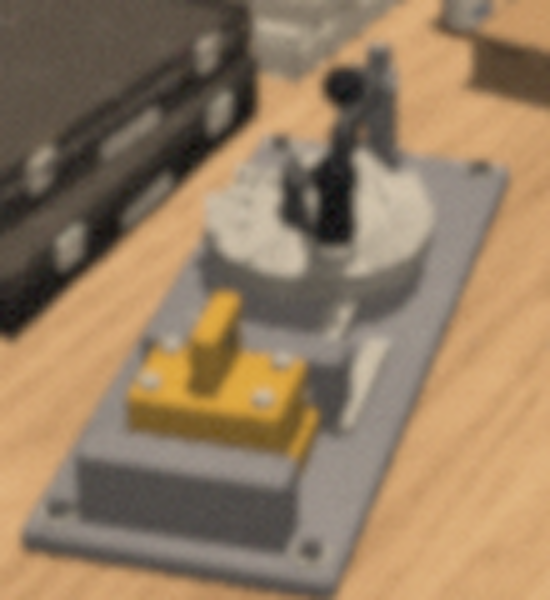

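The top crop shows the ball at (578,145), the knob from (390,228) to (390,290), and plate corners at (32,285), (112,500), (772,275) and (665,72). In the scene crop the ball is at (345,83), the knob at (334,155–243), and the corners at (28,543), (332,590), (505,175) and (275,140).

```bash
cat >> h.py <<'E'
T=lambda x,y:(260+x/5.7-.4,190+y/5.7-.4)
S=lambda x,y:(262+x/5-.4,180+y/5-.4)
E
python3 - <<'E'
from h import *
np.set_printoptions(precision=1,suppress=True)
tc=[T(32,282),T(112,497),T(772,275),T(665,72)]; sc=[S(28,540),S(332,588),S(507,172),S(275,138)]
for n,c in(("top",tc),("scene",sc)): 
    print(n,[onplane(n,u,14)[:2] for u in c])
for a,b in zip(tc,sc): print("corner",*tri(a,b))
print("ball",*tri(T(578,145),S(345,83)))
print("knob",*tri(T(391,250),S(334,197)))
print("hub",*tri(T(490,187),S(300,165)))
print("lugtop",*tri(T(165,255),S(224,297)))
for n in("top","scene"):
    im=cv2.imread(f"pics/{n}0.png"); h=cv2.cvtColor(im,cv2.COLOR_BGR2HSV)
    x0,y0,x1,y1=(140,255,235,325) if n=="top" else (190,345,320,450)
    m=cv2.inRange(h,(5,130,90),(20,255,255)); k=np.zeros_like(m);k[y0:y1,x0:x1]=m[y0:y1,x0:x1]
    k=cv2.morphologyEx(k,cv2.MORPH_CLOSE,np.ones((5,5)));k=cv2.morphologyEx(k,cv2.MORPH_OPEN,np.ones((3,3)))
    c=max(cv2.findContours(k,0,2)[0],key=cv2.contourArea); hull=cv2.convexHull(c)[:,0]
    P=np.array([onplane(n,u,8)[:2] for u in hull.astype(float)]);(cx,cy),r=cv2.minEnclosingCircle(P.astype(np.float32))
    A=np.c_[2*P,np.ones(len(P))];s=np.linalg.lstsq(A,(P**2).sum(1),rcond=None)[0]
    print("mat",n,s[:2],np.sqrt(s[2]+s[0]**2+s[1]**2),(cx,cy,r))
E
```

```text
top [array([599.9, 118.2]), array([462.1,  85.2]), array([ 554. , -300.8]), array([ 693.8, -262.8])]
scene [array([598. , 118.9]), array([460. ,  83.5]), array([ 552.8, -300.4]), array([ 690.7, -273.1])]
corner [599.4 118.1  13.4] 1.4350643508122594
corner [460.3  85.   15.6] 2.118263333067332
corner [ 553.5 -300.8   13.9] 1.0439843751924265
corner [ 686.5 -261.6   21.9] 4.907751573271991
ball [ 599.1 -188.9  109.3] 0.44478716621886993
knob [546.8 -78.9 108.9] 0.33463606886880304
hub [ 596.7 -140.3   82.3] 6.294284504307846
lugtop [544.5  41.2 121.5] 13.499384989609851
mat top [522.9 380.3] 146.8441515957011 (523.6739501953125, 374.94866943359375, 161.1917266845703)
mat scene [447.7 380.6] 91.3727434661038 (449.7296447753906, 379.15606689453125, 96.65540313720703)
```

```bash
cat >> h.py <<'E'
YAW=np.deg2rad(13.5); C=np.array([576.1,-91.2])
def W(x,y,z=0):
    c,s=np.cos(YAW),np.sin(YAW); return np.array([C[0]+c*x-s*y,C[1]+s*x+c*y,z])
E
python3 - <<'E'
from h import *
np.set_printoptions(precision=1,suppress=True)
th=np.linspace(0,2*np.pi,40)
G={"plate":[W(a*75,b*200,14) for a,b in((1,1),(-1,1),(-1,-1),(1,-1))],
"lug":[W(a*7,130+b*22,100) for a,b in((1,1),(-1,1),(-1,-1),(1,-1))],
"body":[W(a*37,130+b*26,66) for a,b in((1,1),(-1,1),(-1,-1),(1,-1))],
"mat":[(447.7+90*np.cos(t),380.6+90*np.sin(t),8) for t in th],
"knob":[W(75*np.cos(1.92)+11*np.cos(t),-50+75*np.sin(1.92)+11*np.sin(t),127) for t in th],
"ball":[W(0,-100+12*np.cos(t),102+12*np.sin(t)) for t in th]}
out=[]
for n,(x0,y0,w,h) in(("top",(260,190,140,95)),("scene",(262,180,110,120))):
    k=4; I=cv2.resize(cv2.imread(f"pics/{n}0.png"),None,fx=k,fy=k,interpolation=cv2.INTER_CUBIC)
    for P in G.values(): cv2.polylines(I,[np.int32(proj(n,P)*k+k/2)],True,(0,0,255),1)
    J=I[y0*k:(y0+h)*k,x0*k:(x0+w)*k] if n=="top" else I[180*k:300*k,262*k:372*k]
    out.append(J)
    if n=="top": m=I[255*k:330*k,140*k:240*k]
L=np.zeros((600,1000,3),np.uint8)
L[:380,:560]=out[0]; s=out[1][:400,:]; 
L=np.zeros((600,800,3),np.uint8)
L[:300,:440]=cv2.resize(out[0],(440,300)); L[:480,440:]=cv2.resize(out[1],(360,392))[:480] if 0 else np.pad(cv2.resize(out[1],(360,393)),((0,87),(0,0),(0,0)))
L[300:600,:400]=cv2.resize(m,(400,300)); cv2.imwrite("pics/ov.png",L)
E
```

```text
(no output)
```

View pics/ov.png

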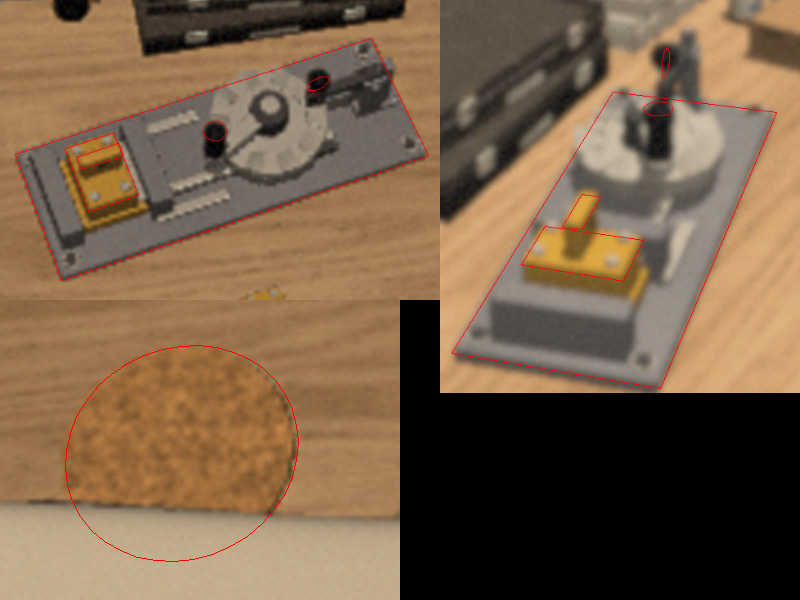

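The overlay fits the plate, lug, knob, ball and mat well, to within about 3 mm. Before moving I'll check how tall the bracket post near the pawl is, since the fingers must clear it.

Run:
```python
from h import *
np.set_printoptions(precision=1,suppress=True)
c,s=np.cos(YAW),np.sin(YAW); ex=np.array([c,s,0]); ey=np.array([-s,c,0])
for nm,n,pts in(("post","scene",[S(370,45),S(392,48),S(380,48)]),("postT","top",[T(695,112),T(712,112),T(690,130),T(660,200)])):
  for p in pts:
    o,d=ray(n,p)
    r=[]
    for yc in(-150,-160,-175,-190):
        P0=W(0,yc); q=o+d*(ey@(P0-o))/(ey@d); v=q-W(0,0); r.append((yc,round(ex@v,1),round(q[2],1)))
    print(nm,r)
print(tri(T(700,118),S(380,48)))
for nm,p in dict(ball=W(0,-100,104),pivot=W(0,-160,74),axis=W(0,-50),flask=W(0,130)).items(): print(nm,p)
for a in np.deg2rad([25,50,75,100,120,135]): print(W(0,-160+66*np.cos(a),74+66*np.sin(a)))
for a in np.deg2rad(range(110,220,20)): print("knob",W(75*np.cos(a),-50+75*np.sin(a)))
```

```text
post [(-150, np.float64(-1.4), np.float64(108.6)), (-160, np.float64(1.1), np.float64(103.6)), (-175, np.float64(4.7), np.float64(96.1)), (-190, np.float64(8.4), np.float64(88.7))]
post [(-150, np.float64(-13.8), np.float64(108.3)), (-160, np.float64(-11.4), np.float64(103.3)), (-175, np.float64(-7.9), np.float64(95.9)), (-190, np.float64(-4.3), np.float64(88.4))]
post [(-150, np.float64(-7.0), np.float64(107.5)), (-160, np.float64(-4.6), np.float64(102.5)), (-175, np.float64(-1.0), np.float64(95.0)), (-190, np.float64(2.6), np.float64(87.5))]
postT [(-150, np.float64(-32.0), np.float64(166.4)), (-160, np.float64(-17.0), np.float64(136.0)), (-175, np.float64(5.6), np.float64(90.3)), (-190, np.float64(28.1), np.float64(44.7))]
postT [(-150, np.float64(-47.6), np.float64(191.7)), (-160, np.float64(-32.9), np.float64(161.8)), (-175, np.float64(-10.8), np.float64(116.9)), (-190, np.float64(11.3), np.float64(72.1))]
postT [(-150, np.float64(-30.9), np.float64(145.3)), (-160, np.float64(-15.8), np.float64(114.4)), (-175, np.float64(6.8), np.float64(68.1)), (-190, np.float64(29.4), np.float64(21.9))]
postT [(-150, np.float64(-15.6), np.float64(40.1)), (-160, np.float64(-0.2), np.float64(7.1)), (-175, np.float64(22.8), np.float64(-42.5)), (-190, np.float64(45.9), np.float64(-92.0))]
(array([ 615.7, -261.2,   95.2]), np.float64(0.19919671263653763))
ball [ 599.4 -188.4  104. ]
pivot [ 613.5 -246.8   74. ]
axis [ 587.8 -139.8    0. ]
flask [545.8  35.2   0. ]
[ 599.5 -188.6  101.9]
[ 603.5 -205.5  124.6]
[ 609.5 -230.2  137.8]
[ 616.1 -257.9  139. ]
[ 621.2 -278.9  131.2]
[ 624.3 -292.2  120.7]
knob [546.4 -77.3   0. ]
knob [527.5 -95.2   0. ]
knob [ 515.9 -118.5    0. ]
knob [ 512.9 -144.4    0. ]
knob [ 519.  -169.7    0. ]
knob [ 533.4 -191.4    0. ]
```

{"op": "move_arm", "data": {
  "deltas": [
    [[0, 0, -0.12, 0.025, -0.03, 0, 0.0], [0, 0, -0.12, 0.025, -0.03, 0, 0.0], [0, 0, -0.12, 0.025, -0.03, 0, 0.0], [0, 0, -0.12, 0.025, -0.03, 0, 0.0], [0, 0, -0.12, 0.025, -0.03, 0, 0.0]]
  ]
}}

```text
t: 0.52
tcp_pos: [258.7, 330.2, 230.9]
ee_rot: [-0.0, 0.424, 0.906, -0.0]
contact_force: [0.7, 0.4, -0.1]
finger_gap: 0.5
finger_force: 0.0
```

{"op": "move_arm", "data": {
  "deltas": [
    [[0, 0, -0.031, 0.0213, -0.0324, 0, 0.0], [0, 0, -0.031, 0.0213, -0.0324, 0, 0.0], [0, 0, -0.031, 0.0213, -0.0324, 0, 0.0], [0, 0, -0.031, 0.0213, -0.0324, 0, 0.0], [0, 0, -0.031, 0.0213, -0.0324, 0, 0.0]]
  ]
}}

```text
t: 0.93
tcp_pos: [365.1, 168.0, 231.1]
ee_rot: [-0.0, 0.491, 0.871, -0.0]
contact_force: [1.9, 0.7, 0.5]
finger_gap: 0.497
finger_force: 0.0
```

{"op": "move_arm", "data": {
  "deltas": [
    [[0, 0, -0.031, 0.0213, -0.0324, 0, 0.0], [0, 0, -0.031, 0.0213, -0.0324, 0, 0.0], [0, 0, -0.031, 0.0213, -0.0324, 0, 0.0], [0, 0, -0.031, 0.0213, -0.0324, 0, 0.0], [0, 0, -0.031, 0.0213, -0.0324, 0, 0.0]]
  ]
}}

```text
t: 1.35
tcp_pos: [471.7, 6.0, 231.0]
ee_rot: [-0.0, 0.557, 0.83, -0.0]
contact_force: [0.5, 0.6, -0.7]
finger_gap: 0.5
finger_force: 0.0
```

{"op": "move_arm", "data": {
  "deltas": [
    [[0, 0, -0.031, 0.0213, -0.0324, 0, 0.0], [0, 0, -0.031, 0.0213, -0.0324, 0, 0.0], [0, 0, -0.031, 0.0213, -0.0324, 0, 0.0], [0, 0, -0.031, 0.0213, -0.0324, 0, 0.0], [0, 0, -0.031, 0.0213, -0.0324, 0, 0.0]]
  ]
}}

```text
t: 1.77
tcp_pos: [578.2, -155.9, 230.6]
ee_rot: [-0.001, 0.62, 0.785, -0.0]
contact_force: [1.4, 0.4, -0.8]
finger_gap: 0.497
finger_force: 0.0
```

{"op": "move_arm", "data": {
  "deltas": [
    [[0, 0, 0, 0.0213, -0.0325, 0, 0.0], [0, 0, 0, 0, 0, -0.035, 0.0], [0, 0, 0, 0, 0, -0.035, 0.0], [0, 0, 0, 0, 0, -0.02, 0.0], [0, 0, 0, 0, 0, 0, 0.0]]
  ]
}}

```text
t: 2.18
tcp_pos: [594.9, -185.7, 134.3]
ee_rot: [-0.006, 0.619, 0.785, -0.002]
contact_force: [-0.6, -0.3, -1.6]
finger_gap: 0.503
finger_force: 0.0
```

Run:
```python
from h import *
a=ctrl.read_camera("scene");b=ctrl.read_camera("top")
cv2.imwrite("pics/s1.png",a);cv2.imwrite("pics/t1.png",b)
A=cv2.resize(a[120:270,262:392],None,fx=3,fy=3,interpolation=2); B=cv2.resize(b[150:300,290:420],None,fx=3,fy=3,interpolation=2)
cv2.imwrite("pics/v1.png",np.hstack([A,B]))
s=ctrl.get_state();print(s["tcp_pos"],s["joint_pos"])
```

```text
[ 598.31616362 -186.38689748  140.40504687] [-3.01972241e-01  5.42207072e-01  2.15741275e-01  1.24722777e+00
 -3.86594692e-05  1.03281966e+00]
```

View pics/v1.png

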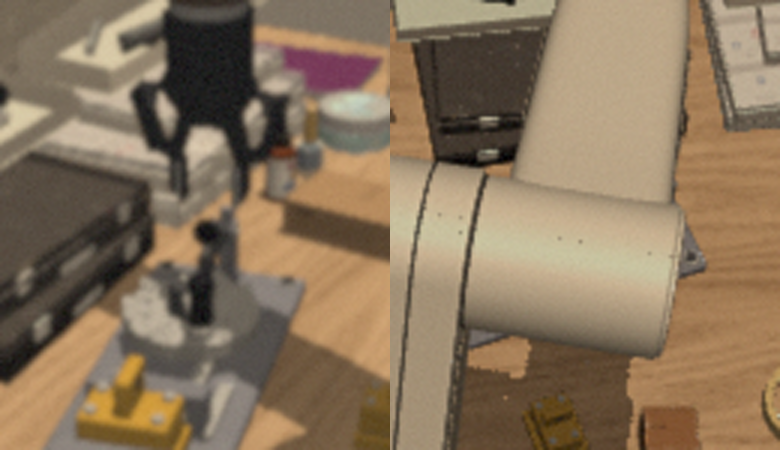

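The fingers straddle the ball: their tips are at x 178 and 240 in the crop, the ball is at 208. Now to descend and pinch it.

{"op": "move_arm", "data": {
  "deltas": [
    [[0, 0, 0, 0, -0.001, -0.028, 0.0], [0, 0, 0, 0, -0.001, -0.028, 0.0], [0, 0, 0, 0, 0, 0, -0.5], [0, 0, 0, 0, 0, 0, -1], [0, 0, 0, 0, 0, 0, -1]]
  ]
}}

```text
t: 2.7
tcp_pos: [601.4, -189.2, 88.0]
ee_rot: [0.002, 0.619, 0.785, 0.001]
contact_force: [3.4, -1.6, -4.3]
finger_gap: 0.248
finger_force: 58.7
```

{"op": "move_arm", "data": {
  "deltas": [
    [[0, 0, 0, 0, 0, 0, -1], [0, 0, 0, 0, 0, 0, -1]]
  ]
}}

```text
t: 2.87
tcp_pos: [601.3, -188.9, 87.6]
ee_rot: [0.002, 0.619, 0.786, 0.001]
contact_force: [5.8, -0.6, -3.3]
finger_gap: 0.244
finger_force: 58.8
```

{"op": "move_arm", "data": {
  "deltas": [
    [[0, 0, 0, 0.0013, -0.0055, 0.01, -1], [0, 0, 0, 0.0017, -0.0072, 0.0088, -1], [0, 0, 0, 0.0021, -0.0086, 0.0074, -1], [0, 0, 0, 0.0023, -0.0097, 0.0057, -1]]
  ]
}}

```text
t: 3.2
tcp_pos: [608.3, -218.8, 118.7]
ee_rot: [0.001, 0.618, 0.786, 0.002]
contact_force: [8.4, 0.4, -10.1]
finger_gap: 0.239
finger_force: 59.0
```

{"op": "move_arm", "data": {
  "deltas": [
    [[0, 0, 0, 0.0025, -0.0105, 0.004, -1], [0, 0, 0, 0.00265, -0.011, 0.0019, -1], [0, 0, 0, 0.0027, -0.0112, 0, -1], [0, 0, 0, 0.00265, -0.011, -0.0019, -1]]
  ]
}}

```text
t: 3.53
tcp_pos: [617.3, -263.8, 123.1]
ee_rot: [0.001, 0.619, 0.786, 0.0]
contact_force: [-0.2, 0.1, 0.4]
finger_gap: 0.004
finger_force: 0.0
```

The ball slipped out of the fingers, so I'll check where the pawl ended up.

Run:
```python
from h import *
a=ctrl.read_camera("scene");b=ctrl.read_camera("top")
cv2.imwrite("pics/s2.png",a);cv2.imwrite("pics/t2.png",b)
A=cv2.resize(a[130:250,282:382],None,fx=5,fy=5,interpolation=2)
cv2.imwrite("pics/v2.png",A)
s=ctrl.get_state();print(s["tcp_pos"],s["contact_force"])
```

```text
[ 616.76186157 -265.08567413  121.79802454] [-0.04555801 -0.21450753  0.56267944]
```

View pics/v2.png

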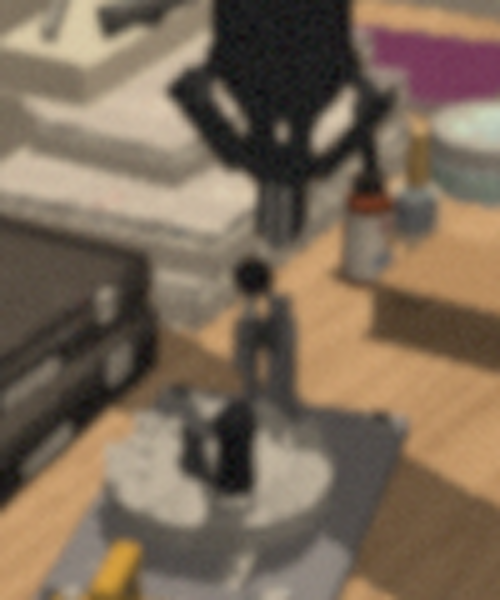

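The ball sits at about (332,185) in the scene picture, up from 196 at the start, with the fingers shut above it at (280,240) in the crop. I'll intersect that ray with the pawl's plane.

```bash
cat >> h.py <<'E'
def inplane(n,p):
    c,s=np.cos(YAW),np.sin(YAW); ex=np.array([c,s,0]); ey=np.array([-s,c,0]); o,d=ray(n,p)
    q=o+d*(ex@(W(0,0)-o))/(ex@d); v=q-W(0,0); return ey@v,q[2]
E
python3 - <<'E'
from h import *
print(inplane("scene",(331,196.2)),inplane("scene",(332.2,185)))
for a in (25,60,90,100,110,120,135):
    A=np.deg2rad(a);print(a,proj("scene",W(0,-160+66*np.cos(A),74+66*np.sin(A))))
E
```

```text
(np.float64(-105.50697718356088), np.float64(106.91256113966188)) (np.float64(-117.69915045021467), np.float64(134.09904216805057))
25 [[330.48779302 198.76921871]]
60 [[333.06317971 184.54691086]]
90 [[336.09777449 176.52731076]]
100 [[337.11176754 175.17536577]]
110 [[338.07217735 174.55243783]]
120 [[338.95022579 174.66100023]]
135 [[340.05976077 176.14401482]]
```

The ball's angle was about 58° in that picture, so the pawl was falling back into the teeth. My grip was too high on the ball, so I'll re-grasp about 9 mm lower.

{"op": "move_arm", "data": {
  "deltas": [
    [[0, 0, 0, 0, 0, 0.035, 0], [0, 0, 0, -0.0085, 0.0375, 0, 0], [0, 0, 0, -0.0085, 0.0375, 0, 0], [0, 0, 0, 0, 0, 0, 0], [0, 0, 0, 0, 0, 0, 0]]
  ]
}}

```text
t: 4.05
tcp_pos: [599.1, -185.9, 157.0]
ee_rot: [-0.0, 0.618, 0.786, -0.0]
contact_force: [0.5, -0.5, 0.6]
finger_gap: 0.502
finger_force: 0.0
```

Run:
```python
from h import *
a=ctrl.read_camera("scene")[150:215,305:350]
g=cv2.cvtColor(a,cv2.COLOR_BGR2GRAY); m=(g<40).astype(np.uint8)
n,l,st,ce=cv2.connectedComponentsWithStats(m)
for i in range(1,n):
    if st[i,4]>8: print(st[i]+[305,150,0,0,0],ce[i]+[305,150])
s=ctrl.get_state();print(s["tcp_pos"],s["finger_gap"])
```

```text
[308 150  42  21 223] [329.18834081 156.86995516]
[328 195   8   6  35] [331.22857143 197.48571429]
[309 198   3   7  17] [309.94117647 200.70588235]
[326 211   6   4  15] [328.8 213. ]
[ 599.639372   -187.2822726   156.99293214] 0.49810319892881466
```

The pawl is down again, with the ball at (331,197.5).

{"op": "move_arm", "data": {
  "deltas": [
    [[0, 0, 0, 0, -0.001, -0.03, 0.0], [0, 0, 0, 0, -0.001, -0.03, 0.0], [0, 0, 0, 0, 0, -0.021, 0.0], [0, 0, 0, 0, 0, 0, 0], [0, 0, 0, 0, 0, 0, 0]]
  ]
}}

```text
t: 4.52
tcp_pos: [598.9, -190.9, 74.0]
ee_rot: [-0.002, 0.619, 0.785, -0.001]
contact_force: [-0.3, 0.1, 0.7]
finger_gap: 0.504
finger_force: 0.0
```

{"op": "move_arm", "data": {
  "deltas": [
    [[0, 0, 0, 0, 0, 0, -0.6], [0, 0, 0, 0, 0, 0, -1], [0, 0, 0, 0, 0, 0, -1], [0, 0, 0, 0, 0, 0, -1]]
  ]
}}

```text
t: 4.85
tcp_pos: [602.0, -191.1, 77.4]
ee_rot: [0.002, 0.619, 0.785, 0.001]
contact_force: [2.7, -0.5, 1.4]
finger_gap: 0.247
finger_force: 58.6
```

{"op": "move_arm", "data": {
  "deltas": [
    [[0, 0, 0, 0.0013, -0.0055, 0.01, -1], [0, 0, 0, 0.0017, -0.0072, 0.0088, -1], [0, 0, 0, 0.0021, -0.0086, 0.0074, -1], [0, 0, 0, 0.0023, -0.0097, 0.0057, -1]]
  ]
}}

```text
t: 5.18
tcp_pos: [608.5, -218.9, 108.2]
ee_rot: [-0.0, 0.618, 0.786, 0.002]
contact_force: [3.7, 5.7, -2.6]
finger_gap: 0.248
finger_force: 58.9
```

{"op": "move_arm", "data": {
  "deltas": [
    [[0, 0, 0, 0.0025, -0.0105, 0.004, -1], [0, 0, 0, 0.00265, -0.011, 0.0019, -1]]
  ]
}}

```text
t: 5.35
tcp_pos: [613.8, -240.4, 114.8]
ee_rot: [-0.0, 0.618, 0.786, 0.003]
contact_force: [2.3, 5.7, -0.4]
finger_gap: 0.248
finger_force: 59.8
```

Holding well this time.

{"op": "move_arm", "data": {
  "deltas": [
    [[0, 0, 0, 0.0027, -0.0112, 0, -1], [0, 0, 0, 0.00265, -0.011, -0.0019, -1]]
  ]
}}

```text
t: 5.52
tcp_pos: [619.4, -263.7, 113.6]
ee_rot: [0.001, 0.618, 0.786, 0.002]
contact_force: [1.4, 3.1, 3.4]
finger_gap: 0.238
finger_force: 58.2
```

{"op": "move_arm", "data": {
  "deltas": [
    [[0, 0, 0, 0.0025, -0.0105, -0.004, -1], [0, 0, 0, 0.0023, -0.0097, -0.0057, -1], [0, 0, 0, 0, 0, 0, -1]]
  ]
}}

```text
t: 5.77
tcp_pos: [622.0, -287.2, 100.3]
ee_rot: [-0.0, 0.62, 0.785, -0.001]
contact_force: [-0.4, 0.5, -0.3]
finger_gap: -0.003
finger_force: 0.0
```

```bash
cat > ball.py <<'E'
from h import *
im=ctrl.read_camera("scene"); cv2.imwrite("pics/s3.png",im)
a=im[140:225,305:360]; g=cv2.cvtColor(a,cv2.COLOR_BGR2GRAY); m=(g<45).astype(np.uint8)
n,l,st,ce=cv2.connectedComponentsWithStats(m)
for i in range(1,n):
    if st[i,4]>8: print(st[i]+[305,140,0,0,0],ce[i]+[305,140])
cv2.imwrite("pics/v3.png",cv2.resize(im[120:240,282:382],None,fx=5,fy=5,interpolation=2))
E
python3 ball.py;python3 ball.py
```

```text
[320 140  40  39 758] [340.02902375 155.07783641]
[306 186   6   9  24] [308.54166667 190.66666667]
[334 188   4  11  27] [335.03703704 193.2962963 ]
[305 195   8  14  36] [310.         200.94444444]
[325 211   7  14  78] [328.33333333 218.02564103]
[320 140  40  39 754] [340.1127321  155.12068966]
[306 185   5  10  24] [308.5        190.29166667]
[333 189   5   9  25] [335.04 193.08]
[305 196   8  13  34] [310.         201.14705882]
[325 211   7  14  73] [328.39726027 217.91780822]
[320 218   2   6   9] [320.33333333 220.66666667]
```

View pics/v3.png

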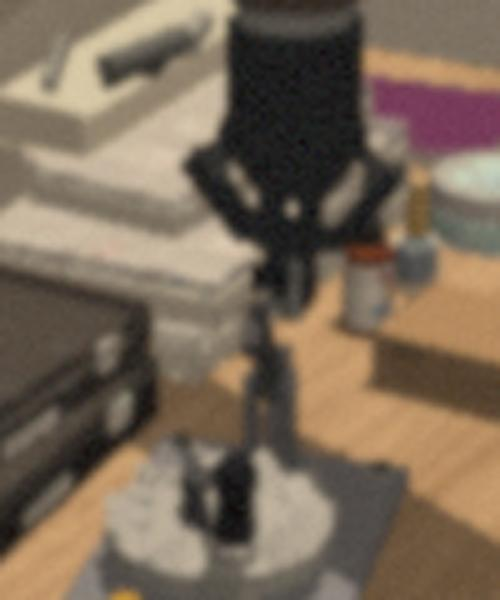

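The pawl is upright, with the ball at about (337,174) leaning near the shut fingers, roughly at its balance point. I'll lift clear, go round to the +y side and push it over.

{"op": "move_arm", "data": {
  "deltas": [
    [[0, 0, 0, 0.0005, -0.002, 0.005, -1], [0, 0, 0, 0, 0, 0.035, -1], [0, 0, 0, 0, 0, 0.035, -1], [0, 0, 0, -0.008, 0.035, 0, -1], [0, 0, 0, -0.008, 0.035, 0, -1]]
  ]
}}

```text
t: 6.28
tcp_pos: [609.5, -218.7, 180.6]
ee_rot: [0.004, 0.62, 0.784, 0.001]
contact_force: [0.2, -0.2, -1.1]
finger_gap: 0.003
finger_force: 0.0
```

```bash
python3 ball.py; python3 -c "
from h import *
print(ctrl.get_state()['tcp_pos'])"
```

```text
[316 140  36  20 244] [331.88114754 145.75      ]
[353 159   5  10  26] [355.26923077 164.92307692]
[305 185   6  10  30] [308.23333333 189.73333333]
[329 187   7   7  34] [331.61764706 189.91176471]
[305 196   7  13  30] [309.23333333 201.96666667]
[333 196   4   4   9] [335.         197.66666667]
[330 200   2   8  14] [330.57142857 203.35714286]
[325 211   8  14  83] [328.54216867 217.8313253 ]
[ 605.56443429 -209.6166971   178.25068764]
```

The pawl fell back into the teeth again because the fingers were propping it up. I'll re-grasp a little farther towards +y and compare the gap, to see how centred the pinch is.

{"op": "move_arm", "data": {
  "deltas": [
    [[0, 0, 0, -0.005, 0.0235, 0, 0], [0, 0, 0, 0, 0, 0, 0], [0, 0, 0, 0, 0, -0.035, 0], [0, 0, 0, 0, 0, -0.035, 0], [0, 0, 0, 0, 0, -0.035, 0]]
  ]
}}

```text
t: 6.75
tcp_pos: [603.0, -193.7, 71.7]
ee_rot: [0.002, 0.619, 0.786, 0.0]
contact_force: [0.1, 1.0, -0.3]
finger_gap: 0.502
finger_force: 0.0
```

{"op": "move_arm", "data": {
  "deltas": [
    [[0, 0, 0, 0, 0, 0, 0], [0, 0, 0, 0, 0, 0, -0.6], [0, 0, 0, 0, 0, 0, -1], [0, 0, 0, 0, 0, 0, -1], [0, 0, 0, 0, 0, 0, -1]]
  ]
}}

```text
t: 7.17
tcp_pos: [602.8, -194.3, 73.6]
ee_rot: [0.001, 0.619, 0.785, 0.0]
contact_force: [-2.8, -0.3, -1.4]
finger_gap: 0.246
finger_force: 58.6
```

The gap is unchanged, so the ball fills the pads across ±6 mm. The fingers are about 5 mm too far towards -y, so I'll re-centre them.

{"op": "move_arm", "data": {
  "deltas": [
    [[0, 0, 0, 0, 0, 0, 0], [0, 0, 0, 0, 0, 0, 0], [0, 0, 0, -0.0015, 0.008, 0, 0], [0, 0, 0, 0, 0, 0, 0]]
  ]
}}

```text
t: 7.5
tcp_pos: [601.1, -184.5, 72.2]
ee_rot: [0.0, 0.619, 0.786, 0.001]
contact_force: [-0.6, -0.5, -0.3]
finger_gap: 0.497
finger_force: 0.0
```

{"op": "move_arm", "data": {
  "deltas": [
    [[0, 0, 0, 0, 0, 0, -0.6], [0, 0, 0, 0, 0, 0, -1], [0, 0, 0, 0, 0, 0, -1], [0, 0, 0, 0, 0, 0, -1]]
  ]
}}

```text
t: 7.83
tcp_pos: [600.6, -185.3, 71.9]
ee_rot: [-0.0, 0.619, 0.785, 0.0]
contact_force: [-2.3, 1.9, 4.8]
finger_gap: 0.246
finger_force: 58.3
```

{"op": "move_arm", "data": {
  "deltas": [
    [[0, 0, 0, 0.0013, -0.0055, 0.01, -1], [0, 0, 0, 0.0017, -0.0072, 0.0088, -1], [0, 0, 0, 0.0021, -0.0086, 0.0074, -1], [0, 0, 0, 0.0023, -0.0097, 0.0057, -1]]
  ]
}}

```text
t: 8.17
tcp_pos: [607.3, -213.2, 104.2]
ee_rot: [-0.003, 0.618, 0.786, 0.002]
contact_force: [-5.8, 9.4, 11.6]
finger_gap: 0.246
finger_force: 60.2
```

{"op": "move_arm", "data": {
  "deltas": [
    [[0, 0, 0, 0.0025, -0.0105, 0.004, -1], [0, 0, 0, 0.00265, -0.011, 0.0019, -1], [0, 0, 0, 0, 0, 0, -1]]
  ]
}}

```text
t: 8.42
tcp_pos: [613.6, -239.4, 111.1]
ee_rot: [0.001, 0.619, 0.785, 0.001]
contact_force: [-3.0, 3.3, 8.7]
finger_gap: 0.248
finger_force: 63.7
```

{"op": "move_arm", "data": {
  "deltas": [
    [[0, 0, 0, 0.0027, -0.0112, 0.001, -1], [0, 0, 0, 0.00265, -0.011, -0.0009, -1]]
  ]
}}

```text
t: 8.58
tcp_pos: [618.3, -259.3, 110.3]
ee_rot: [-0.001, 0.618, 0.786, 0.001]
contact_force: [-1.5, 4.3, 1.3]
finger_gap: 0.246
finger_force: 63.2
```

{"op": "move_arm", "data": {
  "deltas": [
    [[0, 0, 0, 0.0025, -0.0105, -0.004, -1]]
  ]
}}

```text
t: 8.67
tcp_pos: [621.2, -271.1, 106.5]
ee_rot: [0.0, 0.619, 0.786, 0.0]
contact_force: [-2.2, 1.2, 3.7]
finger_gap: 0.247
finger_force: 63.0
```

{"op": "move_arm", "data": {
  "deltas": [
    [[0, 0, 0, 0.0023, -0.0097, -0.0057, -1]]
  ]
}}

```text
t: 8.75
tcp_pos: [623.7, -281.6, 100.7]
ee_rot: [0.001, 0.619, 0.785, 0.0]
contact_force: [-2.0, 2.1, 3.8]
finger_gap: 0.247
finger_force: 63.0
```

{"op": "move_arm", "data": {
  "deltas": [
    [[0, 0, 0, 0.0015, -0.0061, -0.0051, -1], [0, 0, 0, 0, 0, 0, -1]]
  ]
}}

```text
t: 8.92
tcp_pos: [625.5, -289.4, 94.1]
ee_rot: [0.001, 0.62, 0.785, -0.0]
contact_force: [0.5, -1.5, 4.5]
finger_gap: 0.247
finger_force: 62.7
```

Held all the way. Now I'll release the ball, lift clear, travel to the knob and check the pawl.

{"op": "move_arm", "data": {
  "deltas": [
    [[0, 0, 0, 0, 0, 0, 0], [0, 0, 0, 0, 0, 0, 0], [0, 0, 0, 0, 0, 0.035, 0], [0, 0, 0, 0, 0, 0.035, 0], [0, 0, 0, 0, 0, 0.03, 0]]
  ]
}}

```text
t: 9.33
tcp_pos: [624.6, -286.0, 195.4]
ee_rot: [-0.001, 0.619, 0.786, -0.0]
contact_force: [0.2, -0.7, 0.6]
finger_gap: 0.498
finger_force: 0.0
```

{"op": "move_arm", "data": {
  "deltas": [
    [[0, 0, 0, -0.0132, 0.0353, 0, 0], [0, 0, 0, -0.0132, 0.0353, 0, 0], [0, 0, 0, -0.0132, 0.0353, 0, 0], [0, 0, 0, -0.0132, 0.0353, 0, 0], [0, 0, 0, -0.0132, 0.0353, 0, 0]]
  ]
}}

```text
t: 9.75
tcp_pos: [557.7, -108.3, 194.3]
ee_rot: [-0.0, 0.619, 0.785, -0.0]
contact_force: [1.2, 0.0, -0.0]
finger_gap: 0.503
finger_force: 0.0
```

{"op": "move_arm", "data": {
  "deltas": [
    [[0, 0, 0, -0.0132, 0.0353, 0, 0], [0, 0, 0, 0, 0, 0, 0], [0, 0, 0, 0, 0, 0, 0]]
  ]
}}

```text
t: 10.0
tcp_pos: [544.9, -72.7, 194.8]
ee_rot: [0.0, 0.617, 0.787, -0.0]
contact_force: [-0.2, 0.1, -0.1]
finger_gap: 0.496
finger_force: 0.0
```

```bash
python3 ball.py; python3 -c "
from h import *
print(ctrl.get_state()['tcp_pos'])"
```

```text
[305 140  53  44 925] [330.88972973 154.5027027 ]
[306 187   5   8  17] [308.29411765 190.41176471]
[308 196   5  10  22] [310.09090909 200.09090909]
[324 211   8  14  84] [328.11904762 217.98809524]
[320 217   3   8  13] [320.53846154 220.38461538]
[545.63470831 -74.04242179 194.75698105]
```

View pics/v3.png

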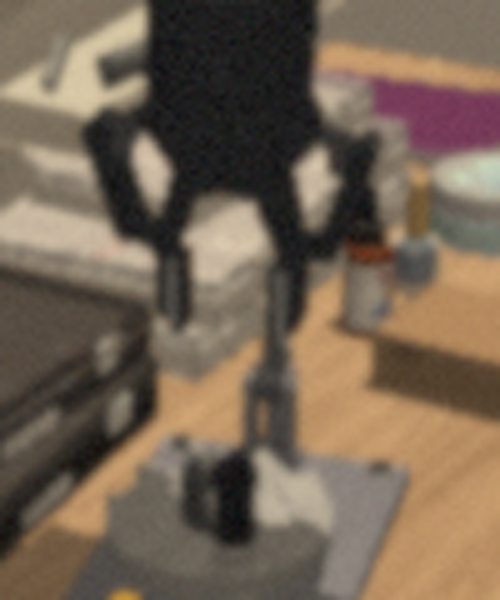

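The arm of the pawl is standing up at the back at (275,345) and there is no ball over the teeth, so it is thrown back. The fingers straddle the knob at (234,500). Descending to grip it.

{"op": "move_arm", "data": {
  "deltas": [
    [[0, 0, 0, 0.001, -0.003, -0.035, 0], [0, 0, 0, 0, 0, -0.035, 0], [0, 0, 0, 0, 0, -0.032, 0], [0, 0, 0, 0, 0, 0, 0], [0, 0, 0, 0, 0, 0, -0.5]]
  ]
}}

```text
t: 10.47
tcp_pos: [545.3, -78.8, 90.8]
ee_rot: [-0.002, 0.62, 0.785, -0.001]
contact_force: [0.5, 0.9, 0.8]
finger_gap: 0.374
finger_force: 0.0
```

{"op": "move_arm", "data": {
  "deltas": [
    [[0, 0, 0, 0, 0, 0, -1], [0, 0, 0, 0, 0, 0, -1], [0, 0, 0, 0, 0, 0, -1], [0, 0, 0, 0, 0, 0, -1]]
  ]
}}

```text
t: 10.8
tcp_pos: [547.5, -78.7, 93.5]
ee_rot: [0.001, 0.619, 0.785, -0.0]
contact_force: [0.4, -2.4, -6.3]
finger_gap: 0.24
finger_force: 58.9
```

Run:
```python
from h import *
np.set_printoptions(precision=2,suppress=True)
a=np.deg2rad(np.linspace(110,212,18)); P=np.array([W(75*np.cos(t),-50+75*np.sin(t)) for t in a])[:,:2]
print(P[0],np.diff(P,axis=0).tolist()); print(ctrl.get_state()["tcp_pos"])
```

```text
[546.38 -77.28] [[-6.310592622427976, -4.6695929009586195], [-5.787917165731301, -5.3036489315901605], [-5.201828077367509, -5.879597074667359], [-4.5587466720353405, -6.391127121809689], [-3.8657186841853672, -6.832634642776114], [-3.130337073478131, -7.1992823887756], [-2.360658834728156, -7.487053290376963], [-1.5651167237856498, -7.692794469362298], [-0.7524268664956253, -7.814251782320611], [0.06850673699932486, -7.850094517514464], [0.8886897663476248, -7.799929974436537], [1.6991361246456336, -7.664307766318444], [2.4909663919949026, -7.444713798453051], [3.255505110285185, -7.1435539883052], [3.984375833329068, -6.7641279057768315], [4.669592900958605, -6.310592622427976], [5.303648931590146, -5.787917165731301]]
[547.45 -78.71  93.49]
```

{"op": "move_arm", "data": {
  "deltas": [
    [[0, 0, 0, -0.0063, -0.0047, 0, -1], [0, 0, 0, -0.0058, -0.0053, 0, -1], [0, 0, 0, -0.0052, -0.0059, 0, -1], [0, 0, 0, -0.0046, -0.0064, 0, -1], [0, 0, 0, -0.0039, -0.0068, 0, -1]]
  ]
}}

```text
t: 11.22
tcp_pos: [522.5, -107.3, 93.5]
ee_rot: [0.002, 0.619, 0.786, 0.002]
contact_force: [7.0, 0.0, -8.3]
finger_gap: 0.239
finger_force: 59.0
```

{"op": "move_arm", "data": {
  "deltas": [
    [[0, 0, 0, -0.0031, -0.0072, 0, -1], [0, 0, 0, -0.0024, -0.0075, 0, -1], [0, 0, 0, -0.0016, -0.0077, 0, -1], [0, 0, 0, -0.0008, -0.0078, 0, -1], [0, 0, 0, 0.0001, -0.0078, 0, -1]]
  ]
}}

```text
t: 11.63
tcp_pos: [514.8, -144.4, 93.5]
ee_rot: [0.001, 0.619, 0.786, 0.003]
contact_force: [7.3, 3.5, -6.8]
finger_gap: 0.237
finger_force: 59.2
```

{"op": "move_arm", "data": {
  "deltas": [
    [[0, 0, 0, 0.0009, -0.0078, 0, -1], [0, 0, 0, 0.0017, -0.0077, 0, -1], [0, 0, 0, 0.0025, -0.0074, 0, -1], [0, 0, 0, 0.0033, -0.0071, 0, -1], [0, 0, 0, 0.004, -0.0068, 0, -1]]
  ]
}}

```text
t: 12.05
tcp_pos: [526.0, -180.3, 93.4]
ee_rot: [-0.0, 0.618, 0.786, 0.002]
contact_force: [2.3, 6.4, -2.5]
finger_gap: 0.241
finger_force: 59.6
```

{"op": "move_arm", "data": {
  "deltas": [
    [[0, 0, 0, 0.0047, -0.0063, 0, -1], [0, 0, 0, 0.004, -0.0044, 0, -1], [0, 0, 0, 0, 0, 0, -1]]
  ]
}}

```text
t: 12.3
tcp_pos: [535.0, -192.0, 93.4]
ee_rot: [0.0, 0.619, 0.786, 0.002]
contact_force: [4.4, 3.2, -2.7]
finger_gap: 0.238
finger_force: 59.6
```

{"op": "move_arm", "data": {
  "deltas": [
    [[0, 0, 0, 0.003, -0.003, 0, -1], [0, 0, 0, 0, 0, 0, -1]]
  ]
}}

```text
t: 12.47
tcp_pos: [535.8, -192.8, 93.3]
ee_rot: [-0.002, 0.618, 0.786, 0.002]
contact_force: [-2.2, 9.5, 2.4]
finger_gap: 0.239
finger_force: 60.1
```

The stop is reached: the tool moved only 1 mm and the force rose. Release, lift and go above the flask.

{"op": "move_arm", "data": {
  "deltas": [
    [[0, 0, 0, -0.0015, 0.0015, 0, 0], [0, 0, 0, 0, 0, 0, 0], [0, 0, 0, 0, 0, 0.035, 0], [0, 0, 0, 0, 0, 0.035, 0], [0, 0, 0, 0, 0, 0.035, 0]]
  ]
}}

```text
t: 12.88
tcp_pos: [534.7, -194.4, 198.9]
ee_rot: [-0.0, 0.619, 0.785, -0.001]
contact_force: [1.6, -0.0, 0.4]
finger_gap: 0.499
finger_force: 0.0
```

{"op": "move_arm", "data": {
  "deltas": [
    [[0, 0, 0, 0.0017, 0.038, 0, 0], [0, 0, 0, 0.0017, 0.038, 0, 0], [0, 0, 0, 0.0017, 0.038, 0, 0], [0, 0, 0, 0.0017, 0.038, 0, 0], [0, 0, 0, 0.0017, 0.038, 0, 0]]
  ]
}}

```text
t: 13.3
tcp_pos: [544.1, -3.3, 198.6]
ee_rot: [0.001, 0.619, 0.785, 0.0]
contact_force: [1.4, 0.2, 0.3]
finger_gap: 0.499
finger_force: 0.0
```

{"op": "move_arm", "data": {
  "deltas": [
    [[0, 0, 0, 0.0017, 0.038, 0, 0], [0, 0, 0, 0, 0, 0, 0], [0, 0, 0, 0, 0, 0, 0]]
  ]
}}

```text
t: 13.55
tcp_pos: [545.9, 35.5, 198.2]
ee_rot: [0.001, 0.617, 0.787, 0.0]
contact_force: [-0.3, -0.4, 0.1]
finger_gap: 0.498
finger_force: 0.0
```

Run:
```python
from h import *
a=ctrl.read_camera("scene");b=ctrl.read_camera("top")
cv2.imwrite("pics/s4.png",a);cv2.imwrite("pics/t4.png",b)
A=cv2.resize(a[150:300,262:392],None,fx=3,fy=3,interpolation=2); B=cv2.resize(b[170:320,270:400],None,fx=3,fy=3,interpolation=2)
cv2.imwrite("pics/v4.png",np.hstack([A,B]))
s=ctrl.get_state();print(s["tcp_pos"],proj("scene",W(0,130,100)))
```

```text
[545.86482756  33.24207142 198.00844196] [[304.88924026 244.18641132]]
```

View pics/v4.png

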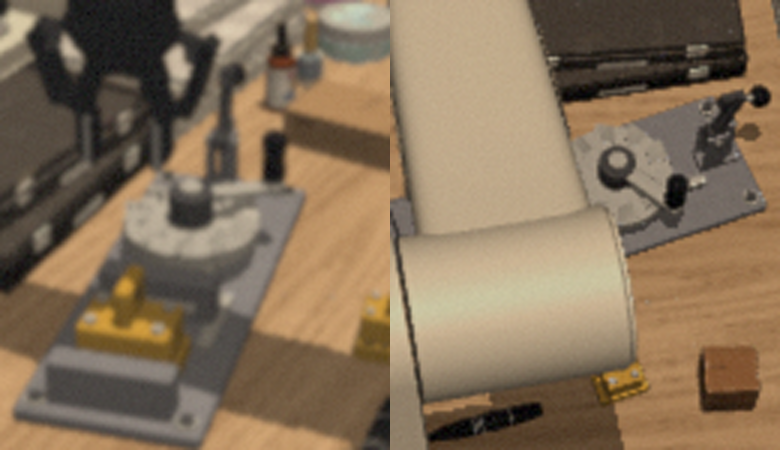

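The pawl is back (ball at (232,72) in the scene crop), the crank is fully round at (273,155), and the jaw is drawn off. The lug at (130,290) lies between the fingers at 90 and 160. Descending onto it.

{"op": "move_arm", "data": {
  "deltas": [
    [[0, 0, 0, 0, 0.001, -0.035, 0], [0, 0, 0, 0, 0.001, -0.035, 0], [0, 0, 0, 0, 0, -0.035, 0], [0, 0, 0, 0, 0, -0.02, 0], [0, 0, 0, 0, 0, 0, 0]]
  ]
}}

```text
t: 14.07
tcp_pos: [541.6, 33.6, 67.6]
ee_rot: [-0.004, 0.62, 0.784, -0.004]
contact_force: [-1.1, 0.3, 0.7]
finger_gap: 0.503
finger_force: 0.0
```

{"op": "move_arm", "data": {
  "deltas": [
    [[0, 0, 0, 0, 0, 0, -0.5], [0, 0, 0, 0, 0, 0, -1], [0, 0, 0, 0, 0, 0, -1], [0, 0, 0, 0, 0, 0, -1], [0, 0, 0, 0, 0, 0, -1]]
  ]
}}

```text
t: 14.48
tcp_pos: [548.0, 35.3, 74.8]
ee_rot: [0.002, 0.619, 0.785, 0.001]
contact_force: [1.4, -2.7, 4.7]
finger_gap: 0.15
finger_force: 61.7
```

Gripped, with a gap of about 13 mm on the 14 mm lug. Lift gently.

{"op": "move_arm", "data": {
  "deltas": [
    [[0, 0, 0, 0, 0, 0.005, -1], [0, 0, 0, 0, 0, 0.01, -1], [0, 0, 0, 0, 0, 0.02, -1], [0, 0, 0, 0, 0, 0.02, -1], [0, 0, 0, 0, 0, 0.02, -1]]
  ]
}}

```text
t: 14.9
tcp_pos: [544.2, 36.5, 147.6]
ee_rot: [-0.002, 0.619, 0.786, -0.001]
contact_force: [0.5, 0.4, -4.5]
finger_gap: 0.153
finger_force: 60.2
```

{"op": "move_arm", "data": {
  "deltas": [
    [[0, 0, 0, 0, 0, 0.02, -1], [0, 0, 0, 0, 0, 0.02, -1], [0, 0, 0, 0, 0, 0.01, -1], [0, 0, 0, -0.005, 0.018, 0, -1], [0, 0, 0, -0.0083, 0.0288, 0, -1]]
  ]
}}

```text
t: 15.32
tcp_pos: [533.0, 81.6, 198.1]
ee_rot: [0.0, 0.621, 0.784, 0.0]
contact_force: [0.3, 1.4, -5.5]
finger_gap: 0.153
finger_force: 60.2
```

{"op": "move_arm", "data": {
  "deltas": [
    [[0, 0, 0, -0.0083, 0.0288, 0, -1], [0, 0, 0, -0.0083, 0.0288, 0, -1], [0, 0, 0, -0.0083, 0.0288, 0, -1], [0, 0, 0, -0.0083, 0.0288, 0, -1], [0, 0, 0, -0.0083, 0.0288, 0, -1]]
  ]
}}

```text
t: 15.73
tcp_pos: [489.3, 228.1, 196.8]
ee_rot: [-0.001, 0.619, 0.786, -0.001]
contact_force: [0.1, 0.4, -5.5]
finger_gap: 0.154
finger_force: 60.2
```

{"op": "move_arm", "data": {
  "deltas": [
    [[0, 0, 0, -0.0083, 0.0288, 0, -1], [0, 0, 0, -0.0083, 0.0288, 0, -1], [0, 0, 0, -0.0083, 0.0288, 0, -1], [0, 0, 0, -0.0083, 0.0288, 0, -1], [0, 0, 0, -0.0083, 0.0288, 0, -1]]
  ]
}}

```text
t: 16.15
tcp_pos: [447.7, 371.9, 196.6]
ee_rot: [-0.001, 0.619, 0.786, -0.001]
contact_force: [0.2, -0.2, -5.2]
finger_gap: 0.148
finger_force: 60.2
```

{"op": "move_arm", "data": {
  "deltas": [
    [[0, 0, 0, -0.004, 0.012, 0, -1], [0, 0, 0, 0, 0, 0, -1], [0, 0, 0, 0, 0, 0, -1]]
  ]
}}

```text
t: 16.4
tcp_pos: [444.3, 383.0, 196.5]
ee_rot: [-0.0, 0.618, 0.786, -0.001]
contact_force: [-0.2, -0.3, -5.2]
finger_gap: 0.152
finger_force: 60.2
```

Run:
```python
from h import *
a=ctrl.read_camera("scene");cv2.imwrite("pics/s5.png",a)
s=ctrl.get_state();p=s["tcp_pos"];print(p,s["ee_rot"],s["contact_force"],s["finger_gap"])
hh=cv2.inRange(cv2.cvtColor(a,cv2.COLOR_BGR2HSV),(17,150,60),(30,255,255));n,l,st,ce=cv2.connectedComponentsWithStats(hh)
for i in range(1,n):
    if st[i,4]>30: print(st[i],ce[i])
print(proj("scene",[p[0],p[1],p[2]+30]),proj("scene",[p[0],p[1],p[2]-60]))
```

```text
[444.81330774 382.20945202 196.6556273 ] [-7.56363617e-05  6.18692710e-01  7.85631938e-01 -1.33504495e-03] [ 0.01937021 -1.06203818 -5.65567193] 0.14906112596065677
[380 241  27  31 495] [393.82020202 259.33535354]
[ 211  287   68   74 2564] [244.08346334 328.41380655]
[[243.60848777 297.98161002]] [[248.48947413 341.9698154 ]]
```

{"op": "move_arm", "data": {
  "deltas": [
    [[0, 0, 0, 0.003, -0.0015, -0.025, -1], [0, 0, 0, 0, 0, -0.03, -1], [0, 0, 0, 0, 0, -0.03, -1], [0, 0, 0, 0, 0, -0.02, -1], [0, 0, 0, 0, 0, -0.01, -1]]
  ]
}}

```text
t: 16.87
tcp_pos: [446.9, 378.0, 78.8]
ee_rot: [-0.001, 0.62, 0.785, -0.004]
contact_force: [-0.2, -0.5, -5.6]
finger_gap: 0.153
finger_force: 60.0
```

{"op": "move_arm", "data": {
  "deltas": [
    [[0, 0, 0, 0, 0, -0.005, -1], [0, 0, 0, 0, 0, 0, -1], [0, 0, 0, 0, 0, 0, -1]]
  ]
}}

```text
t: 17.12
tcp_pos: [449.6, 381.5, 78.8]
ee_rot: [0.0, 0.619, 0.785, 0.001]
contact_force: [-0.1, 0.4, -5.7]
finger_gap: 0.152
finger_force: 60.2
```

{"op": "move_arm", "data": {
  "deltas": [
    [[0, 0, 0, -0.001, 0, -0.003, -1], [0, 0, 0, 0, 0, -0.003, -1], [0, 0, 0, 0, 0, -0.0015, -1], [0, 0, 0, 0, 0, 0, -1]]
  ]
}}

```text
t: 17.45
tcp_pos: [447.5, 381.3, 70.1]
ee_rot: [0.0, 0.619, 0.785, 0.0]
contact_force: [0.2, 0.2, -5.0]
finger_gap: 0.152
finger_force: 60.2
```

{"op": "move_arm", "data": {
  "deltas": [
    [[0, 0, 0, 0, 0, -0.0015, -1], [0, 0, 0, 0, 0, 0, -1]]
  ]
}}

```text
t: 17.62
tcp_pos: [447.7, 381.7, 68.9]
ee_rot: [-0.0, 0.619, 0.786, 0.0]
contact_force: [-0.6, 0.1, -4.3]
finger_gap: 0.149
finger_force: 60.3
```

{"op": "move_arm", "data": {
  "deltas": [
    [[0, 0, 0, 0, 0, -0.001, -1], [0, 0, 0, 0, 0, 0, -1]]
  ]
}}

```text
t: 17.78
tcp_pos: [447.7, 381.8, 68.8]
ee_rot: [-0.0, 0.619, 0.786, 0.001]
contact_force: [-3.2, -0.4, 2.2]
finger_gap: 0.151
finger_force: 61.4
```

Touchdown: the force changed sign at TCP height 68.8 mm, exactly as predicted. Release slightly, lift and look.

{"op": "move_arm", "data": {
  "deltas": [
    [[0, 0, 0, 0, 0, 0, -0.5], [0, 0, 0, 0, 0, 0, -0.2], [0, 0, 0, 0, 0, 0, -0.1], [0, 0, 0, 0, 0, 0.01, -0.1], [0, 0, 0, 0, 0, 0.025, -0.1]]
  ]
}}

```text
t: 18.2
tcp_pos: [445.6, 379.5, 99.8]
ee_rot: [-0.001, 0.619, 0.785, -0.004]
contact_force: [-0.2, 0.3, 0.2]
finger_gap: 0.451
finger_force: 0.0
```

{"op": "move_arm", "data": {
  "deltas": [
    [[0, 0, 0, 0, 0, 0.035, -0.1], [0, 0, 0, 0, 0, 0.035, -0.1], [0, 0, 0, 0, 0, 0.035, -0.1], [0, 0, 0, -0.03, -0.02, 0.01, -0.1], [0, 0, 0, -0.03, -0.02, 0.01, -0.1]]
  ]
}}

```text
t: 18.62
tcp_pos: [389.6, 342.8, 230.7]
ee_rot: [0.001, 0.619, 0.785, 0.003]
contact_force: [0.2, 0.3, 0.2]
finger_gap: 0.448
finger_force: 0.0
```

{"op": "move_arm", "data": {
  "deltas": [
    [[0, 0, 0, -0.02, -0.02, 0, -0.1], [0, 0, 0, 0, 0, 0, -0.1], [0, 0, 0, 0, 0, 0, -0.1]]
  ]
}}

```text
t: 18.87
tcp_pos: [367.0, 320.8, 228.9]
ee_rot: [0.0, 0.619, 0.785, 0.001]
contact_force: [0.4, 0.1, 0.4]
finger_gap: 0.452
finger_force: 0.0
```

Run:
```python
from h import *
a=ctrl.read_camera("scene");b=ctrl.read_camera("top");cv2.imwrite("pics/s6.png",a);cv2.imwrite("pics/t6.png",b)
th=np.linspace(0,2*np.pi,60)
for P in([(447.7+90*np.cos(t),380.6+90*np.sin(t),8) for t in th],):cv2.polylines(a,[np.int32(proj("scene",P))],True,(0,0,255),1)
cc,s=np.cos(YAW),np.sin(YAW)
P=[(447.7+cc*x*40-s*y*35,380.6+s*x*40+cc*y*35,8) for x,y in((1,1),(-1,1),(-1,-1),(1,-1))]
cv2.polylines(a,[np.int32(proj("scene",P))],True,(255,0,0),1)
A=cv2.resize(a[140:460,130:430],(400,427)); B=cv2.resize(b[170:330,130:430],(400,213))
cv2.imwrite("pics/v6.png",np.hstack([A,np.pad(B,((0,214),(0,0),(0,0)))]))
print(ctrl.get_state()["t"],ctrl.get_state()["tcp_pos"])
```

```text
18.9667 [368.49025136 322.03898279 228.37478363]
```

View pics/v6.png

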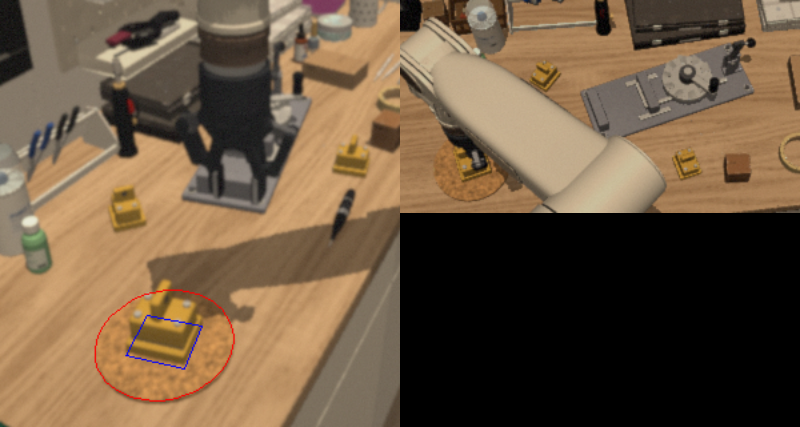

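The flask stands upright in the middle of the mat, with its foot within a few mm of the blue outline at (164,342). The pawl is back, the jaw is open and the surrounding things haven't moved.

```bash
python3 -c "
from plant import ctrl
print(ctrl.finish_job())"
```

```text
the job is handed in; nothing more can be done
None
```

Handed in at about 19 s: the pawl is thrown back, the wheel is cranked fully open, and the flask stands upright in the middle of the mat; on the first tries the ball slipped and the pawl dropped back into the teeth before it was thrown right back.

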